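# Lift the locking stay and open the drawer

### The arm

A 6-joint arm with a two-finger parallel gripper is mounted at the origin on a cart in front of the work surface, level with it; the furniture and walls round the work are solid. World frame = base frame: x ahead of the robot, y to its left, z up, the work surface at z = 0. Lengths are in m, angles in rad, forces in N, time in s.
With the tool pointing down it reaches from about 0.3 to 0.875 m from the base axis. Payload 6.4 kg.
Tool frame: the origin (TCP) lies on the centre line of the jaws, within the pads' length; the fingertips stand 14 mm ahead of it and the grasp point (between the pads) lies 5 mm behind it (arm.tips_ahead is the distance from the TCP to the fingertips, in m); z points along the fingers, y is the line along which they close (so a half turn about z gives the same grasp; the last joint's range is limited). The gripper opens to 88 mm and grips with 3 to 60 N. Pads are 18 mm wide; open, the fingers measure 123 mm over their backs; the gripper's body (75 mm by 187 mm) begins 45 mm behind the grasp point.
Start: joints at [-1.393, 0.181, 1.607, -0, 1.354, -0.206], TCP at [0.215, -0.533, 0.253] pointing down, gripper open.
Joint ranges: [-2.99, 2.99], [-0.89, 2.07], [0.3, 2.58], [-1.14, 4.28], [0, 2.63], [-3.12, 3.12]. Speed limits (rad/s): [2.57, 2.57, 3.01, 3.14, 3.14, 3.14].

### API

Orientations are given as [roll, pitch, yaw] about the fixed x, y, z axes, in that order (R = Rz(yaw) Ry(pitch) Rx(roll)).
In Python, from station import arm gives the robot as it stands. The module is installed in compiled form; this text tells all that it offers.
- The arm moves only by the tool move_arm, never from a script. Its arguments are lists of equal length, an entry for each row: "gripper": the opening, from 0 (shut) to 1 (fully open); "dp": the shift along the tool's x, y, z in units of 60 cm (1.0 is 60 cm), a list of three; "twist": the turn about the tool's z in units of pi rad (1.0 is pi rad). A call has 1 to 10 rows; each row is the pose to reach, as a shift and turn from the pose commanded when the call began, along the tool's axes at that moment, turning the shorter way round; what a row does not reach only later rows make up. A row lasts 1/12 s, in which the tool goes at most 41.7 mm and 7.16 degrees, less where a joint would pass 70% of its speed; a pose out of reach is approached as far as the arm can. A call with a number of a shift or a turn outside -1 to 1 is refused whole. A call with a gripper value outside its range is refused whole. The fingers move at their own pace and stop on an object; "newtons" is the grip in N (left out, the last holds). Time passes only in rows, so rows that repeat a pose let the fingers close. It gives the time, the measured TCP pose, the force, the opening and the grip force at its end, in the units of the state.
- arm.read_state(): the state, without advancing time (a new reading comes with each control period).
- arm.read_camera(name): name is "scene" or "top"; returns the picture (420x560x3 uint8, red, green, blue); there is no depth.
- arm.calibration(name): a dict with "vertical_fov" (degrees; the focal length in pixels is half the picture's height over the tangent of half this angle, whatever the lens; pixels are square), "cx", "cy" (the principal point, pixels), "world_from_camera" (4x4, takes a point from camera to world coordinates). Camera axes: x right, y down, z forward; pixel columns grow to the right and rows downward; lengths in m; the calibration is good to about 2 mm. A picture is of the moment at which its call begins. calibration takes no time and is no camera call.
- arm.hand_in(): hands the job in; it is judged then, once.
The state is a dict: "t": time; "joint_pos": joint angles; "joint_velocities": joint speeds; "effort": joint torques, N m; "tcp_pos": TCP position; "tool_rot": TCP orientation; "ft_force": force on the tool from outside, world axes, zero at the start; "wrist_torque": the same for the moment, N m; "grip_width": finger opening in m; "gripper_force": force on a finger pad.
Only numpy, scipy, OpenCV 4.12 (cv2) and the standard library are available. Lean on these libraries where they do the work, as an engineer would, in place of code of your own. Each camera call takes 0.05 s, during which the arm holds its last target. There are 200 camera calls.

### The job

Open the drawer of the box with the red lid: swing its locking stay up by the red knob until the stay stands up, then pull the drawer out by at least 5 cm. Leave the blue-lidded box locked and shut.

Things in the scene. Friction and masses are not known exactly. Their poses are not given: they have to be found in the camera images.
- red_box: Small grey one-drawer box with a RED lid, 130 mm deep (x), 110 wide (y), 100 high, fixed to the bench. Origin: centre of its underside; its -x points out of the drawer front, towards the robot; z up. A steel locking stay lies over the lid; its toe sits before a steel lug on the drawer (24 mm wide, top at z = 116 mm) and blocks the drawer until the stay is lifted.
- red_knob (a point): Centre of the red knob near the front end of the red box's stay: a cylinder 18 mm in diameter, 26 mm long, lying along the box's y; pinch its two ends. Stay down: x = -58, y = 0, z = 146 mm in the box frame, 21 mm over the bar's top. It moves with the stay; the bar's toe end reaches 23 mm farther from the hinge.
- red_stay (a joint): Angle of the red box's stay (flat bar 14 mm wide), rad: 0 lying and locked, grows as lifted, 1.57 upright, stop at 1.75. It turns on the lid hinge rod at the rear: an axis along the box's y at x = +50 mm, z = 110 mm in the box frame; lifting swings the knob up and back. About 0.15 N m of friction: it remains where it is left.
- red_pull (a point): Centre of the black finger pull on the red box's drawer front: an upright fin 14 mm thick (box y), 22 mm high, standing 38 mm out of the front. Drawer shut, it is at x = -91 mm, y = 0, z = 78 mm in the box frame. Moves with the drawer.
- red_drawer (a joint): How far the red box's drawer is out, in m: 0 shut, stop at 0.07; it slides along the box's -x with about 1.5 N of friction and stays where it is left.
- blue_stay (a joint): Angle of the stay of the other box, the same in every way but with a BLUE lid and a blue knob: 0 lying down and locked.
- blue_drawer (a joint): How far the blue box's drawer is out, in m: 0 shut.

How it is judged:
By the outcome, as a careful person would: the job done as asked, in the order asked, and still so for the second after the job is handed in, with the robot touching nothing.
It also fails if it takes over 42 s, if anything falls off the work surface, if the arm or the gripper's body presses on something with over 40 N, if the wrist force passes 120 N, or if a joint passes its speed limit or range.

## Working session

There is one attempt and no reset: what is moved stays moved. The work goes in short steps, Python scripts to look and compute and a tool call to move; the robot and the scene stay as the last step left them, time stands still between calls to the robot, and variables do not carry over. Pictures are saved under pics/ and viewed, at most 10 in all, crops included, and the job is handed in when it is done.

Besides the shell and the picture viewer there is one more tool, called as name(argument=value, ...) on one line, values as JSON. move_arm: Moves the arm, as the interface text tells. Shifts and turns lie within -1 to 1; 1 stands for 60 cm of shift or pi rad of turn. Its arguments: {"type":"object","properties":{"gripper":{"type":"array","items":{"type":"number"}},"dp":{"type":"array","items":{"type":"array","items":{"type":"number","minimum":-1,"maximum":1}}},"twist":{"type":"array","items":{"type":"number","minimum":-1,"maximum":1}},"newtons":{"type":"number"}},"required":["gripper","dp","twist"]}

```bash
mkdir -p pics
python3 - <<'E'
from station import arm
import cv2
for n in("scene","top"):
    cv2.imwrite(f"pics/{n}0.png",arm.read_camera(n)[:,:,::-1]); c=arm.calibration(n); print(n,c["vertical_fov"],c["cx"],c["cy"],c["world_from_camera"].round(4).tolist() if hasattr(c["world_from_camera"],'round') else c)
s=arm.read_state();print(s["tcp_pos"],s["tool_rot"],s["t"],arm.tips_ahead)
E
```

```text
scene 55.55741370348588 270.9088752950291 211.23736203145245 [[-0.8704, -0.3368, 0.3591, 0.3026], [-0.4922, 0.6165, -0.6146, 0.6619], [-0.0144, -0.7117, -0.7023, 0.7147], [0.0, 0.0, 0.0, 1.0]]
top 46.90204874897804 273.27194578275146 209.5807653873748 [[0.0031, -0.9965, 0.0833, 0.5329], [-0.9997, -0.0051, -0.024, 0.1459], [0.0244, -0.0832, -0.9962, 0.9751], [0.0, 0.0, 0.0, 1.0]]
[ 0.21524655 -0.53269336  0.25190169] [-3.14003277e+00 -3.34816490e-04  3.83814631e-01] 0.1 0.014
```

View pics/scene0.png

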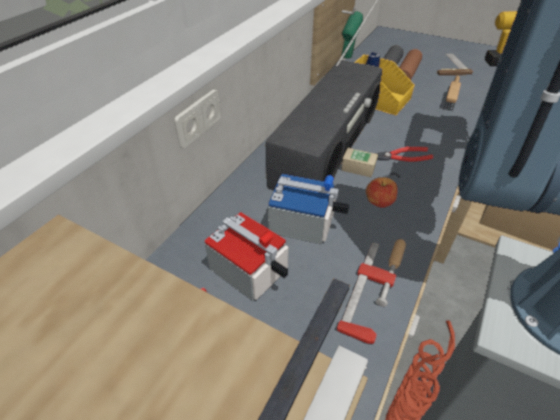

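View pics/top0.png

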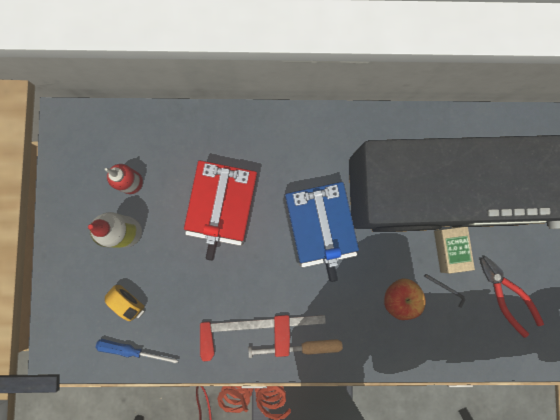

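The red box is left of centre in the top view (lid about (186–257, 160–243), knob about (212,228), pull about (211,252)). The blue box is to its right. I'll zoom in.

Run:
```python
import cv2
i=cv2.imread("pics/top0.png")[150:265,170:270]
j=cv2.imread("pics/scene0.png")[205:300,200:295]
a=cv2.resize(i,None,fx=5,fy=5,interpolation=cv2.INTER_CUBIC)[:575,:400*1+100]
cv2.imwrite("pics/c1.png",a)
```

```text
(no output)
```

View pics/c1.png

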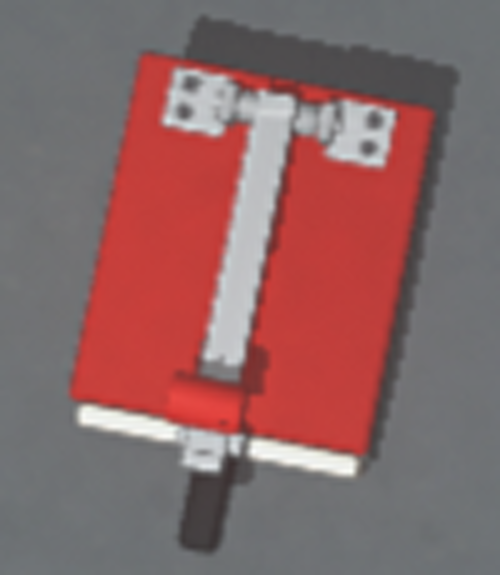

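Crop (x5, offset 170,150): lid corners (142,52), (435,108), (362,455), (72,402); knob centre (207,400). I'll fit the pose.

```bash
cat > h.py <<'E'
import numpy as np
from station import arm
from scipy.spatial.transform import Rotation as R
def proj(n,P):
    c=arm.calibration(n);T=np.linalg.inv(np.array(c["world_from_camera"]));f=210/np.tan(np.radians(c["vertical_fov"]/2))
    q=np.atleast_2d(P)@T[:3,:3].T+T[:3,3];return q[:,:2]/q[:,2:]*f+[c["cx"],c["cy"]]
def world(p,B):
    x,y,a=p;B=np.atleast_2d(B);c,s=np.cos(a),np.sin(a)
    return np.c_[x+c*B[:,0]-s*B[:,1],y+s*B[:,0]+c*B[:,1],B[:,2]]
E
python3 - <<'E'
from h import *
from scipy.optimize import least_squares
px=np.array([[142,52],[435,108],[362,455],[72,402],[207,400]])/5+[170,150]-.4
B=np.array([[65,55,100],[65,-55,100],[-65,-55,100],[-65,55,100],[-58,0,146]])/1e3
r=least_squares(lambda p:(proj("top",world(p,B))-px).ravel(),[.55,.22,-.2])
print(r.x,r.fun.reshape(-1,2).round(1))
W=world(r.x,np.array([[-58,0,146],[-91,0,78],[50,0,110]])/1e3);print(W.round(4),proj("scene",W).round(0))
print("blue/pose guess")
import cv2
im=cv2.imread("pics/scene0.png")
for q in proj("scene",world(r.x,B)): cv2.circle(im,tuple(int(v) for v in q.round()),1,(0,255,0),-1)
for q in proj("scene",W): cv2.circle(im,tuple(int(v) for v in q.round()),1,(255,255,0),-1)
cv2.imwrite("pics/s1.png",cv2.resize(im[150:310,180:360],None,fx=3.5,fy=3.5))
E
```

```text
[ 0.62297926  0.22112339 -0.18662624] [[-0.4 -0.5]
 [ 0.2 -0.2]
 [ 1.   0.4]
 [-1.  -0.5]
 [ 0.2  0.8]]
[[0.566  0.2319 0.146 ]
 [0.5336 0.238  0.078 ]
 [0.6721 0.2118 0.11  ]] [[266. 238.]
 [279. 269.]
 [227. 225.]]
blue/pose guess
```

View pics/s1.png

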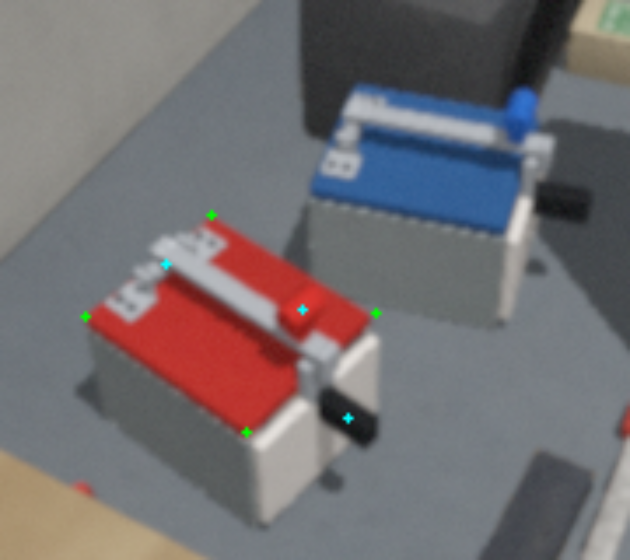

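The projected fit agrees with the scene camera to about a pixel on lid corners, knob and pull, so the pose stands: (0.623, 0.221), yaw -0.187. Next I'll work out the moves.

```bash
cat >> h.py <<'E'
BOX=[.623,.2211,-.1866]
def go(b,pos=None,yaw=None,lab=""):
    s=arm.read_state();p=np.array(s["tcp_pos"] if pos is None else pos)
    Rt=R.from_euler("xyz",s["tool_rot"]).as_matrix()
    y=s["tool_rot"][2]; d=(world(BOX,np.array(b)/1e3)[0]-p)@Rt/.6
    tw=((y-BOX[2]+np.pi/2)%np.pi-np.pi/2)/np.pi
    print(lab,d.round(4),"twist",round(tw,4))
def knob(th):
    a=np.arctan2(36,108)+th;r=np.hypot(36,108);return [50-r*np.cos(a),0,110+r*np.sin(a)]
E
python3 -c "
from h import *
go([-58,0,230])"
```

```text
[ 1.0192 -0.9626  0.0383] twist 0.1816
```

move_arm(gripper=[1,1,1,1,1,1,1,1,1,1], dp=[[0.05,-0.05,0],[0.1,-0.1,0],[0.15,-0.14,0],[0.2,-0.19,0],[0.25,-0.24,0],[0.3,-0.285,0],[0.35,-0.33,0],[0.4,-0.38,0],[0.45,-0.425,0],[0.5,-0.47,0]], twist=[0.02,0.04,0.06,0.08,0.1,0.12,0.14,0.16,0.18,0.1816])

```text
t: 0.93
tcp_pos: [0.3881, -0.1573, 0.2527]
tool_rot: [3.142, -0.0, -0.19]
ft_force: [0.2, -0.2, -0.2]
grip_width: 0.088
gripper_force: 0.0
```

```bash
python3 -c "
from h import *
go([-58,0,230])"
```

```text
[ 0.1684 -0.6929  0.0378] twist -0.0012
```

move_arm(gripper=[1,1,1,1,1,1,1,1,1,1], dp=[[0.017,-0.06,0],[0.034,-0.125,0],[0.05,-0.19,0],[0.067,-0.25,0],[0.084,-0.315,0],[0.1,-0.38,0],[0.117,-0.44,0],[0.134,-0.505,0],[0.15,-0.57,0],[0.1684,-0.63,0]], twist=[0,0,0,0,0,0,0,0,0,0])

```text
t: 1.77
tcp_pos: [0.5574, 0.1958, 0.2522]
tool_rot: [3.141, 0.001, -0.186]
ft_force: [0.3, -0.4, 0.1]
grip_width: 0.0879
gripper_force: 0.0
```

```bash
python3 -c "
from h import *
go([-58,0,230]);go([-58,0,145])"
```

```text
[ 0.003  -0.0618  0.037 ] twist 0.0002
 [ 0.0031 -0.0618  0.1786] twist 0.0002
```

move_arm(gripper=[1,1,1,1,1,1,1,1,1], dp=[[0.003,-0.031,0],[0.003,-0.062,0],[0.003,-0.062,0.03],[0.003,-0.062,0.06],[0.003,-0.062,0.09],[0.003,-0.062,0.12],[0.003,-0.062,0.15],[0.003,-0.062,0.178],[0.003,-0.062,0.178]], twist=[0,0,0,0,0,0,0,0,0])

```text
t: 2.52
tcp_pos: [0.5632, 0.229, 0.1415]
tool_rot: [3.139, 0.007, -0.187]
ft_force: [-1.8, -0.2, -0.4]
grip_width: 0.0882
gripper_force: 0.0
```

Run:
```python
from h import *
import cv2
a=arm.read_camera("top")[140:270,150:290,::-1];b=arm.read_camera("scene")[190:320,190:330,::-1]
cv2.imwrite("pics/k1.png",cv2.resize(np.hstack([a,b]),None,fx=2.8,fy=2.8))
go([-58,0,145])
```

```text
[ 0.0002 -0.0042  0.0004] twist -0.0
```

View pics/k1.png

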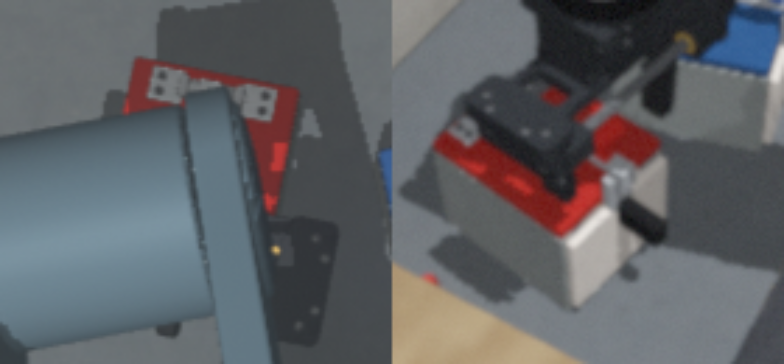

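The fingers straddle the red knob and the tool is clear of the blue box. I'll shift 2.5 mm to centre, then close.

move_arm(gripper=[1,0,0,0,0,0,0,0,0], dp=[[0,-0.004,0],[0,-0.004,0],[0,-0.004,0],[0,-0.004,0],[0,-0.004,0],[0,-0.004,0],[0,-0.004,0],[0,-0.004,0],[0,-0.004,0]], twist=[0,0,0,0,0,0,0,0,0], newtons=15)

```text
t: 3.37
tcp_pos: [0.5665, 0.2319, 0.1459]
tool_rot: [3.142, 0.0, -0.187]
ft_force: [-0.1, 0.3, -0.4]
grip_width: 0.037
gripper_force: 0.0
```

Run:
```python
from h import *
s=arm.read_state();print(s["grip_width"],s["gripper_force"],s["ft_force"],s["tcp_pos"])
k0=np.array(knob(0))
for th in np.arange(1,21)*.083:
    d=(np.array(knob(th))-k0)/600; print(round(th,3),d.round(4)[[0,2]])
```

```text
0.03700567459949784 0.0 [-0.08286913  0.31072562 -0.37137127] [0.56647526 0.23186582 0.14593019]
0.083 [0.0056 0.0147]
0.166 [0.0124 0.0289]
0.249 [0.0203 0.0425]
0.332 [0.0294 0.0554]
0.415 [0.0395 0.0675]
0.498 [0.0505 0.0787]
0.581 [0.0625 0.0889]
0.664 [0.0752 0.0982]
0.747 [0.0887 0.1063]
0.83 [0.1028 0.1133]
0.913 [0.1174 0.1191]
0.996 [0.1325 0.1237]
1.079 [0.1479 0.127 ]
1.162 [0.1635 0.129 ]
1.245 [0.1792 0.1297]
1.328 [0.195  0.1291]
1.411 [0.2106 0.1273]
1.494 [0.226  0.1241]
1.577 [0.2411 0.1196]
1.66 [0.2558 0.1139]
```

Still closing, so I'll wait for contact.

move_arm(gripper=[0,0,0,0], dp=[[0,0,0],[0,0,0],[0,0,0],[0,0,0]], twist=[0,0,0,0])

```text
t: 3.7
tcp_pos: [0.5665, 0.2322, 0.1459]
tool_rot: [-3.141, 0.0, -0.187]
ft_force: [0.9, 2.6, -0.8]
grip_width: 0.0257
gripper_force: 15.0
```

Gripping 26 mm, which matches the knob. Now I'll swing it along the arc.

move_arm(gripper=[0,0,0,0,0,0,0,0,0,0], dp=[[0.0056,0,-0.0147],[0.0124,0,-0.0289],[0.0203,0,-0.0425],[0.0294,0,-0.0554],[0.0395,0,-0.0675],[0.0505,0,-0.0787],[0.0625,0,-0.0889],[0.0752,0,-0.0982],[0.0887,0,-0.1063],[0.1028,0,-0.1133]], twist=[0,0,0,0,0,0,0,0,0,0])

```text
t: 4.53
tcp_pos: [0.628, 0.2203, 0.2148]
tool_rot: [-3.141, -0.0, -0.187]
ft_force: [-2.5, 2.6, -0.3]
grip_width: 0.0256
gripper_force: 15.0
```

```bash
python3 -c "
from h import *
k=np.array(knob(.83));k0=k
go(k,lab='lag')
for th in np.arange(11,21)*.083:
    d=(np.array(knob(th))-k0)/600; print(round(th,3),d.round(4)[[0,2]])"
```

```text
lag [-0.0023  0.0003  0.0013] twist -0.0
0.913 [0.0146 0.0058]
0.996 [0.0297 0.0104]
1.079 [0.0451 0.0137]
1.162 [0.0607 0.0157]
1.245 [0.0764 0.0164]
1.328 [0.0922 0.0158]
1.411 [0.1078 0.0139]
1.494 [0.1232 0.0108]
1.577 [0.1383 0.0063]
1.66 [0.153  0.0006]
```

Tracking is within 1.5 mm and forces are low. Continuing.

move_arm(gripper=[0,0,0,0,0,0,0,0,0,0], dp=[[0.0146,0,-0.0058],[0.0297,0,-0.0104],[0.0451,0,-0.0137],[0.0607,0,-0.0157],[0.0764,0,-0.0164],[0.0922,0,-0.0158],[0.1078,0,-0.0139],[0.1232,0,-0.0108],[0.1383,0,-0.0063],[0.15,0,-0.002]], twist=[0,0,0,0,0,0,0,0,0,0])

```text
t: 5.37
tcp_pos: [0.7173, 0.2032, 0.2157]
tool_rot: [-3.141, -0.002, -0.187]
ft_force: [-0.7, 1.3, 2.6]
grip_width: 0.0255
gripper_force: 15.0
```

move_arm(gripper=[0.8,0.8,0.8,0.8,0.8,0.8,0.8,0.8,0.8,0.8], dp=[[0,0,0],[0,0,0],[0,0,0],[0,0,0],[0,0,-0.02],[0,0,-0.04],[0,0,-0.07],[0,0,-0.1],[0,0,-0.11],[0,0,-0.11]], twist=[0,0,0,0,0,0,0,0,0,0])

```text
t: 6.2
tcp_pos: [0.7168, 0.204, 0.2856]
tool_rot: [-3.14, -0.006, -0.187]
ft_force: [-0.4, 0.7, -0.4]
grip_width: 0.0706
gripper_force: 0.0
```

```bash
python3 -c "
from h import *
go([-96,0,280]);go([-96,0,78])"
```

```text
[-0.319   0.001   0.0073] twist 0.0
 [-0.3211  0.0017  0.344 ] twist 0.0
```

move_arm(gripper=[0.7,0.7,0.7,0.7,0.7,0.7,0.7,0.7,0.7], dp=[[-0.05,0,0],[-0.1,0,0],[-0.15,0,0],[-0.2,0,0],[-0.25,0,0],[-0.3,0,0],[-0.32,0,0],[-0.32,0,0],[-0.32,0,0]], twist=[0,0,0,0,0,0,0,0,0])

```text
t: 6.95
tcp_pos: [0.5265, 0.2395, 0.2811]
tool_rot: [3.142, -0.0, -0.186]
ft_force: [-0.1, 0.3, -0.5]
grip_width: 0.0615
gripper_force: 0.0
```

Run:
```python
from h import *
import cv2
a=arm.read_camera("top")[140:270,150:290,::-1];b=arm.read_camera("scene")[190:320,190:330,::-1]
cv2.imwrite("pics/k2.png",cv2.resize(np.hstack([a,b]),None,fx=2.8,fy=2.8))
go([-96,0,78])
```

```text
[ 0.0016 -0.      0.3383] twist -0.0002
```

View pics/k2.png

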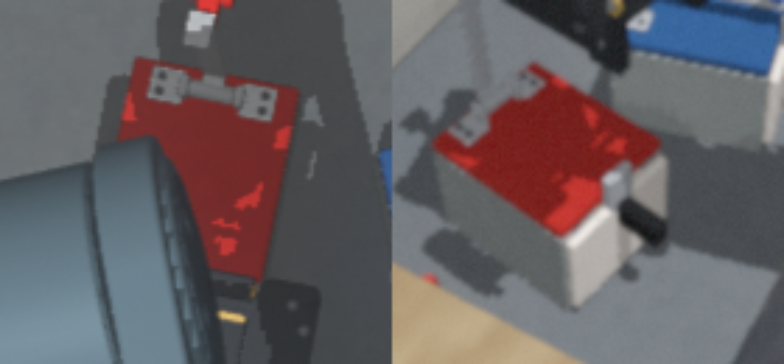

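The stay stands upright over the rear hinge and the pull is free. Descending onto the pull.

move_arm(gripper=[0.7,0.7,0.7,0.7,0.7,0.7,0.7,0.7,0.7,0.7], dp=[[0,0,0.05],[0,0,0.1],[0,0,0.15],[0,0,0.2],[0,0,0.24],[0,0,0.27],[0,0,0.3],[0,0,0.32],[0,0,0.338],[0,0,0.338]], twist=[0,0,0,0,0,0,0,0,0,0])

```text
t: 7.88
tcp_pos: [0.526, 0.2387, 0.0758]
tool_rot: [3.14, 0.003, -0.187]
ft_force: [-0.8, -0.6, 0.3]
grip_width: 0.0619
gripper_force: 0.0
```

move_arm(gripper=[0,0,0,0,0,0,0,0,0,0], dp=[[0,0,0],[0,0,0],[0,0,0],[0,0,0],[0,0,0],[0,0,0],[0,0,0],[0,0,0],[0,0,0],[0,0,0]], twist=[0,0,0,0,0,0,0,0,0,0], newtons=20)

```text
t: 8.72
tcp_pos: [0.527, 0.2398, 0.0785]
tool_rot: [-3.141, -0.0, -0.187]
ft_force: [0.4, 3.1, 1.6]
grip_width: 0.014
gripper_force: 20.0
```

Gripping the 14 mm fin. Pulling 62 mm.

move_arm(gripper=[0,0,0,0,0,0,0,0,0,0], dp=[[-0.012,0,0],[-0.024,0,0],[-0.036,0,0],[-0.048,0,0],[-0.06,0,0],[-0.072,0,0],[-0.084,0,0],[-0.096,0,0],[-0.104,0,0],[-0.104,0,0]], twist=[0,0,0,0,0,0,0,0,0,0])

```text
t: 9.55
tcp_pos: [0.4642, 0.2519, 0.0786]
tool_rot: [-3.141, 0.0, -0.186]
ft_force: [-0.7, 5.3, 0.8]
grip_width: 0.014
gripper_force: 20.0
```

move_arm(gripper=[0.7,0.7,0.7,0.7,0.7,0.7,0.7,0.7,0.7,0.7], dp=[[0,0,0],[0,0,0],[0,0,0],[0,0,0],[0,0,0],[0,0,0],[0,0,-0.02],[0,0,-0.05],[0,0,-0.1],[0,0,-0.15]], twist=[0,0,0,0,0,0,0,0,0,0])

```text
t: 10.38
tcp_pos: [0.4648, 0.2506, 0.1693]
tool_rot: [3.141, 0.002, -0.187]
ft_force: [0.7, 0.4, 0.1]
grip_width: 0.0619
gripper_force: 0.0
```

move_arm(gripper=[0.7,0.7,0.7,0.7,0.7,0.7,0.7], dp=[[0,0,-0.05],[0,0,-0.1],[0,0,-0.15],[0,0,-0.2],[-0.03,0,-0.22],[-0.06,0,-0.22],[-0.06,0,-0.22]], twist=[0,0,0,0,0,0,0])

```text
t: 10.97
tcp_pos: [0.4286, 0.2583, 0.3026]
tool_rot: [-3.14, -0.002, -0.186]
ft_force: [-0.1, -0.8, -0.6]
grip_width: 0.0614
gripper_force: 0.0
```

Run:
```python
from h import *
import cv2
a=arm.read_camera("top")[110:300,150:370,::-1];b=arm.read_camera("scene")[130:320,170:390,::-1]
cv2.imwrite("pics/k3.png",cv2.resize(np.hstack([a,b]),None,fx=1.8,fy=1.8))
for d in(0,62): print((proj("scene",world(BOX,np.array([-110-d,0,78])/1e3))[0]-[170,130])*1.8+[396,0])
```

```text
[606.34324391 258.5810811 ]
[652.59386077 289.21869475]
```

View pics/k3.png

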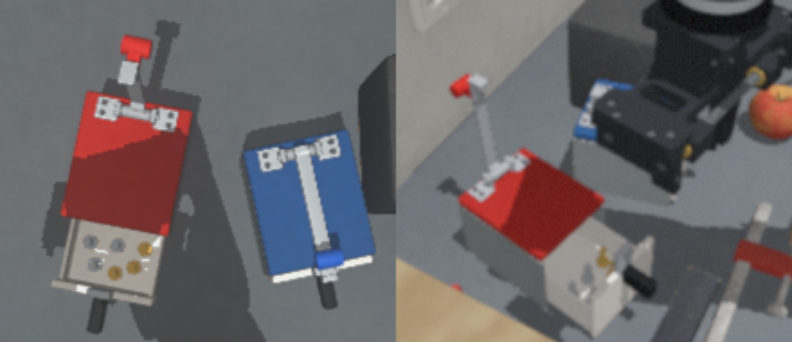

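The red drawer is out about 62 mm: its pull tip is near (652,290) in the crop, as predicted. The stay is upright, the blue box is locked and shut, and the arm is clear.

```bash
python3 -c "
from station import arm
print(arm.hand_in())"
```

```text
the job is handed in; nothing more can be done
None
```

I swung the red box's stay upright and then pulled its drawer out about 62 mm; the blue box is still locked and shut, and the job was handed in at about 11 s with the arm clear.

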